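Set and lock the pressure controller

TASK

On the yellow pressure controller, turn the black knob clockwise until its pointer stands right at the red marker. Then lock it: swing the blue lever of the lock ring clockwise until the ring bites, and tighten on until the green tell-tale tab has been carried along by about 10 mm, no more than 15. Leave the setting true and do not disturb the other things lying about.

Things in the scene. Friction and masses are not known exactly. Their poses are not given: they have to be found in the camera images.
- case: Yellow bench pressure controller, fixed to the table: case 300 (its x) x 270 (its y) mm, top face 60 mm above the table. Origin on the common vertical axis of knob and lock ring, at table height; its x axis points away from the robot give or take 0.4 rad. A fixed aluminium neck carries a white round dial plate (132 mm across, top 90 mm above the table) on that axis. Low front half of the case top is clear; a display and a brass fitting stand on the far part.
- dial_centre (a point): Point on the knob's axis at the top face of the white dial plate, 90 mm above the table.
- knob (a joint): Angle of the black setting knob about the vertical axis, rad, 0 to 4.2, growing CLOCKWISE seen from above. Stays where it is left (friction torque 0.12 N m).
- knob_grip (a point): On the knob's axis, 120 mm above the table: the height to grip. The knob is a round foot (60 mm across, from 92 to 100 mm above the table) with an upright bar grip on it, 56 mm long, 14 mm thick, from 100 to 136 mm above the table. The bar lies along the line from the axis to pointer_tip.
- pointer_tip (a point): Outer tip of the knob's thin black pointer with a white line along it, lying over the white dial, 52 mm from the axis, 98 mm above the table. The white line on top of the bar grip also runs towards it.
- marker_tip (a point): Point 52 mm from the axis, 98 mm above the table, at the bearing of the red marker fixed on the dial plate (3 mm high, 13 mm long, inner end 53 mm from the axis). The setting is right when pointer_tip stands at this point. It lies 1.8 to 3.1 rad clockwise of the pointer's start.
- lock_ring (a joint): Angle of the lock ring about the same axis, rad, 0 to 2.4, growing CLOCKWISE from above (tightening). The aluminium ring (106 mm across, 67 to 81 mm above the table) lies under the dial plate and bears a blue lever. Starts loose at 0 to 0.4. It turns lightly (0.06 N m, about 0.5 N at the post) until it bites at an unmarked angle between 1.0 and 1.6 rad; from there it needs 0.8 to 0.9 N m, about 8 N pushed at the post, steadily, with no hard stop, and stays where it is left.
- lever_post (a point): Centre of the blue upright round post at the end of the lock ring's lever: 18 mm across, 115 mm from the axis, top 129 mm above the table, bar below it up to 79 mm; this point is 112 mm above the table. The lever is on the robot's side of the case and goes from the robot's right to its left as it tightens.
- tab (a point): Top of the outer part of the green tell-tale tab (34 mm radially, 12 mm wide, top 69.5 mm above the table), 80 mm from the axis, far side of the dial plate. It belongs to the clamp under the ring: it stands still while the ring turns loose, and once the ring bites it is carried clockwise with the ring, angle for angle (10 mm here = 0.125 rad = about 14 mm at the post).
- fitting: Bystander: brass fitting 32 mm across, 45 mm high, standing loose on the far part of the case top. Origin at its underside.
- meter_blue: Bystander: blue handheld calibrator 200 x 100 x 40 mm, lying. Origin at its underside.
- meter_yellow: Bystander: yellow handheld meter 170 x 90 x 40 mm, lying. Origin at its underside.
- ref_weight: Bystander: steel reference weight 50 mm across, 110 mm high, standing. Origin at its underside.
- probe_box: Bystander: flat black probe box 65 x 110 x 30 mm. Origin at its underside.
- wrench: Bystander: wrench 170 mm long, lying. Origin within its handle's length, at the table.
- driver: Bystander: screwdriver 190 mm long, lying. Origin within its handle's length, at the table.

How it is judged (in metres and radians):
On the way, in this order (a step that is already met when the one before it is completed fails the run):
1. pointer at the red marker while the lock ring has not yet bitten (horizontal distance between pointer_tip and marker_tip below 0.0045 m and velocity of joint knob between -0.1 and 0.1 rad/s and distance of tab from where it was at the start of the episode below 0.0025 m), for 0.3 s.
2. lock ring bitten and tight: tell-tale tab carried along at least 5 mm (distance of tab from where it was at the start of the episode above 0.005 m), for 0.2 s.
At the end, for the whole second after the job is handed in: The knob's pointer tip is within 4.5 mm of the red marker's point, the green tab has been carried 5 to 16.5 mm from its start by the tightened lock ring, and all is still (horizontal distance between pointer_tip and marker_tip below 0.0045 m and distance of tab from where it was at the start of the episode between 0.005 and 0.0165 m and velocity of joint knob between -0.05 and 0.05 rad/s and velocity of joint lock_ring between -0.05 and 0.05 rad/s); the robot touches nothing.
It fails at once if a bystander disturbed (moved over 15 mm) (distance of any of fitting, meter_blue, meter_yellow, ref_weight, probe_box, wrench, driver from where it was at the start of the episode above 0.015 m).
It also fails if it takes over 64 s, if anything falls off the work surface, if the arm or the gripper's body presses on something with over 40 N, if the wrist force passes 120 N, or if a joint passes its speed limit or range.

ROBOT

A 6-joint arm with a two-finger parallel gripper is mounted at the origin on the work surface. World frame = base frame: x ahead of the robot, y to its left, z up, the work surface at z = 0. Lengths are in m, angles in degrees, forces in N, time in s.
With the tool pointing down it reaches from about 0.15 to 0.775 m from the base axis. Payload 6.1 kg.
Tool frame: the origin (TCP) lies at the very end of the fingers, on their centre line; the grasp point (between the pads) lies behind it (arm.tcp_to_grasp is the z of the grasp point in the tool frame, in m); z points along the fingers, y is the line along which they close (so a half turn about z gives the same grasp; the last joint's range is limited). The gripper opens to 85 mm and grips with 20 to 120 N. Pads are 22 mm wide; open, the fingers measure 114 mm over their backs; the gripper's body (76 mm by 85 mm) begins 54 mm behind the grasp point. The pads swing forward as they close: fully open they stand 13 mm farther back than shut.
Start: joints at [63.484, 7.208, -2.269, 80.523, 0, 90], TCP at [0.234, 0.47, 0.231] pointing down, gripper open.
Joint ranges: [-155.77, 155.77], [-54.66, 111.73], [-72.52, 77.12], [-102.08, 115.82], [-83.92, 84.16], [-180, 180]. Speed limits (degrees/s): [136.94, 136.94, 172.46, 180, 180, 180].

INTERFACE

Orientations are given as [roll, pitch, yaw] about the fixed x, y, z axes, in that order (R = Rz(yaw) Ry(pitch) Rx(roll)).
In Python, from plant import sense, vision, ticket, finder, arm gives the robot as it stands.
- The arm moves only by the tool jog_arm, never from a script. Its argument "increments" is a list of rows, each a list of 7 numbers: the turn, a rotation vector about the tool's x, y, z in rad, then the shift along the tool's x, y, z in m, then the opening in per cent of the stroke, from 0 (shut) to 100 (fully open). In form: [[rx, ry, rz, dx, dy, dz, jaw], ...]. A call has 1 to 8 rows; each row is the pose to reach, as a shift and turn from the pose commanded when the call began, along the tool's axes at that moment; what a row does not reach only later rows make up. A row lasts 1/12 s, in which the tool goes at most 41.7 mm and 7.16 degrees, less where a joint would pass 70% of its speed; a pose out of reach is approached as far as the arm can. A call with a gripper value outside its range is refused whole. The fingers move at their own pace and stop on an object; "force" is the grip in N (left out, the last holds). Time passes only in rows, so rows that repeat a pose let the fingers close. It gives the time, the measured TCP pose, the force, the opening and the grip force at its end, in the units of the state.
- sense(): the state, without advancing time (a new reading comes with each control period).
- vision.grab_frame(name): name is "scene" or "top" or "wrist"; returns a dict with "pixels" (480x640x3 uint8, red, green, blue), "intrinsics" (3x3 intrinsics, pixels), "T" (4x4, takes a point from camera to world coordinates). Camera axes: x right, y down, z forward; pixel columns grow to the right and rows downward; lengths in m; the calibration is good to about 2 mm. A picture is of the moment at which its call begins. There is no depth.
- ticket.hand_in(): hands the job in; it is judged then, once.
Trained networks look in a picture, given as the dict that the camera call returned (one of the last four; its "shot" number tells which), for a name from the list of things; names that differ only in an ending like _2 or _b are one class to them, and where a whole thing is asked for, a point or a joint stands for the part that bears it (a point fixed in the world has none). Each returns a list of dicts, best first, with "confidence" (0 to 1); they miss things now and then, are a little off and sometimes report something else, mostly with a low value. They report only what shows in the picture. A call takes as long as a camera call.
- finder.find_in(picture, name): "at" ([column, row] in pixels, amid what is visible of it).
The state is a dict: "t": time; "qpos": joint angles; "joint_vel": joint speeds; "tau": joint torques, N m; "ee_pos": TCP position; "tool_rot": TCP orientation; "force": force on the tool from outside, world axes, zero at the start; "wrist_torque": the same for the moment, N m; "finger_gap": finger opening in m; "gripper_force": force on a finger pad.
Only numpy, scipy, OpenCV 4.12 (cv2) and the standard library are available. Lean on these libraries where they do the work, as an engineer would, in place of code of your own. Each camera call takes 0.05 s, during which the arm holds its last target. There are 200 camera calls.

## Working session

There is one attempt and no reset: what is moved stays moved. The work goes in short steps, Python scripts to look and compute and a tool call to move; the robot and the scene stay as the last step left them, time stands still between calls to the robot, and variables do not carry over. Pictures are saved under pics/ and viewed, at most 10 in all, crops included, and the job is handed in when it is done.

Besides the shell and the picture viewer there is one more tool, called after ">>>" as name(argument=value, ...), one argument or row to a line, values as JSON. jog_arm: Moves the arm, as the interface text tells. Its arguments: {"type":"object","properties":{"increments":{"type":"array","items":{"type":"array","items":{"type":"number"}}},"force":{"type":"number"}},"required":["increments"]}

```bash
mkdir -p pics; ls; cat > h.py <<'E'
import numpy as np, cv2
from plant import sense, vision, ticket, finder, arm
def ray(f,uv,z):
    K=np.array(f["intrinsics"]);T=np.array(f["T"])
    d=T[:3,:3]@np.linalg.solve(K,[uv[0],uv[1],1.]);o=T[:3,3]
    return o+d*(z-o[2])/d[2]
def proj(f,p):
    K=np.array(f["intrinsics"]);T=np.array(f["T"])
    c=T[:3,:3].T@(np.array(p)-T[:3,3]);q=K@c
    return q[:2]/q[2]
def save(f,n,crop=None,s=1):
    im=f["pixels"][...,::-1]
    if crop: u,v,w,h=crop; im=im[v:v+h,u:u+w]
    cv2.imwrite("pics/"+n,cv2.resize(np.ascontiguousarray(im),None,fx=s,fy=s,interpolation=cv2.INTER_CUBIC))
Z=dict(knob_grip=.12,pointer_tip=.098,marker_tip=.098,lever_post=.112,tab=.0695,dial_centre=.09,fitting=.08,meter_blue=.02,meter_yellow=.02,ref_weight=.055,probe_box=.015,wrench=.01,driver=.01)
E
python3 - <<'E'
from h import *
f=vision.grab_frame("top"); save(f,"top.png")
print(arm.tcp_to_grasp, f["T"])
g=vision.grab_frame("scene"); save(g,"scene.png")
for n,z in Z.items():
    for nm,ff in (("top",f),("scene",g)):
        for r in finder.find_in(ff,n)[:2]: print(n,nm,np.round(r["at"],1),round(r["confidence"],2),np.round(ray(ff,r["at"],z),3))
print(sense())
E
```

```text
pics
-0.0187 [[ 0.01633369 -0.98680249  0.1611026   0.29482549]
 [-0.99981923 -0.0176879  -0.00697522  0.00524633]
 [ 0.00973273 -0.16095955 -0.98691301  1.55740735]
 [ 0.          0.          0.          1.        ]]
knob_grip top [191.7 180. ] 0.73 [0.673 0.314 0.12 ]
knob_grip top [351.4 233.7] 0.6 [ 0.551 -0.067  0.12 ]
knob_grip scene [290.3 226.1] 0.85 [ 0.574 -0.041  0.12 ]
pointer_tip top [352.6 236.1] 0.9 [ 0.549 -0.071  0.098]
pointer_tip top [472.7 187.2] 0.64 [ 0.674 -0.36   0.098]
pointer_tip scene [285.7 228.3] 0.72 [ 0.565 -0.068  0.098]
lever_post top [382.2 257.6] 0.67 [ 0.496 -0.14   0.112]
lever_post scene [279.4 208.2] 0.84 [ 0.534 -0.125  0.112]
tab top [334.1 206.8] 0.6 [ 0.626 -0.026  0.07 ]
tab scene [278.4 249.3] 0.53 [ 0.602 -0.051  0.07 ]
tab scene [285.1 226.9] 0.35 [ 0.534 -0.109  0.07 ]
dial_centre top [350.2 232.4] 0.97 [ 0.559 -0.065  0.09 ]
dial_centre scene [284.  258.1] 0.85 [0.632 0.004 0.09 ]
dial_centre scene [285.5 226.2] 0.56 [ 0.552 -0.085  0.09 ]
fitting top [471.9 188.7] 0.59 [ 0.675 -0.363  0.08 ]
fitting top [372.7 179.1] 0.46 [ 0.694 -0.1
[... 863 characters left out ...]
.78 [ 0.196 -0.279  0.01 ]
{'t': 1.4, 'qpos': array([ 6.34845654e+01,  7.20500662e+00, -2.26883842e+00,  8.05243916e+01,
        9.50480808e-04,  9.00005551e+01]), 'joint_vel': array([-0.14432923,  0.01302897,  0.08853777,  0.06792217, -0.03402465,
       -0.13484881]), 'tau': array([ 2.73451024e-04, -4.35699928e+01,  3.53090322e+01,  1.40600467e-03,
       -5.33303637e-05, -2.31969025e-06]), 'ee_pos': array([0.23436411, 0.46975573, 0.2313208 ]), 'tool_rot': array([ 1.79998237e+02, -9.50497893e-04,  1.53484010e+02]), 'force': array([-0.27379476,  0.76756119,  0.93540652]), 'wrist_torque': array([-0.00805517, -0.00926364, -0.0201827 ]), 'gripper_force': 0.0, 'finger_gap': 0.08551481587123555}
```

```bash
python3 - <<'E'
import cv2
a=cv2.imread("pics/top.png")[150:300,270:450]; cv2.imwrite("pics/c1.png",cv2.resize(a,None,fx=4,fy=4,interpolation=cv2.INTER_CUBIC))
E
```

```text
(no output)
```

View pics/c1.png

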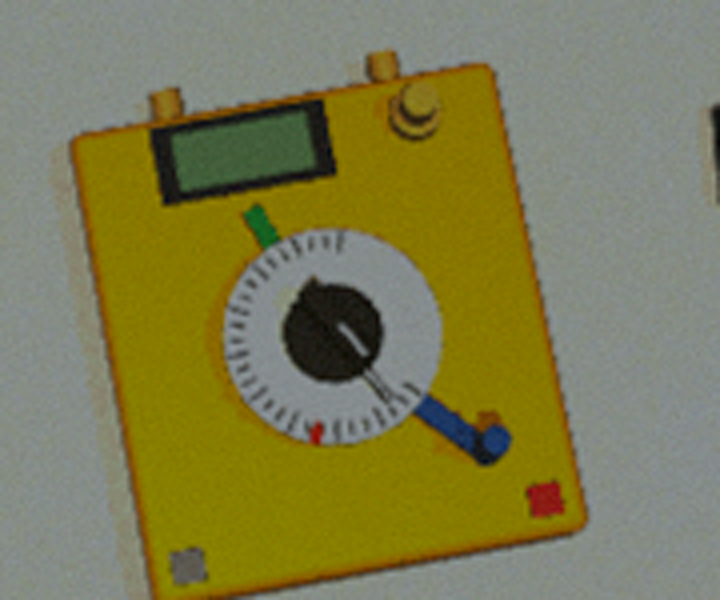

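View pics/scene.png

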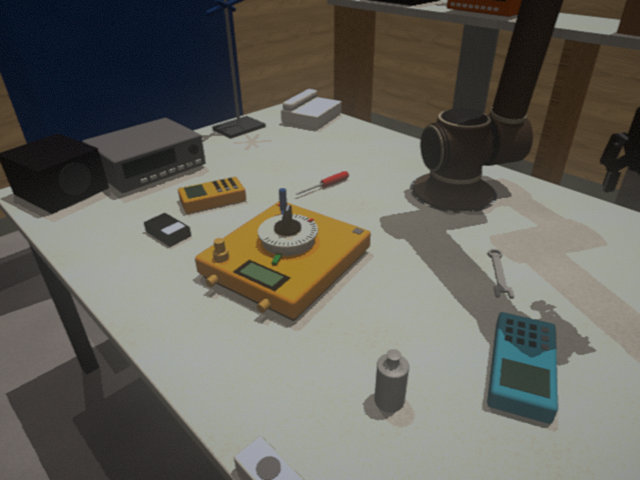

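```bash
cat >> h.py <<'E'
from scipy.spatial.transform import Rotation as Ro
def rel(pos,yaw,roll=180,pitch=0,base=None):
    s=sense(); p0=np.array(s["ee_pos"]);R0=Ro.from_euler("xyz",s["tool_rot"],degrees=True)
    if base is not None: p0=np.array(base[0]);R0=Ro.from_euler("xyz",base[1],degrees=True)
    R=Ro.from_euler("xyz",[roll,pitch,yaw],degrees=True)
    return np.round(np.r_[(R0.inv()*R).as_rotvec(),R0.inv().apply(np.array(pos)-p0)],4)
E
python3 - <<'E'
from h import *
f=vision.grab_frame("top")
for n,uv,z in (("dial",(334,337),.09),("ptip",(390,400),.098),("mark",(317,433),.093),("post",(494,438),.129),("tab",(258,222),.0695),("fit",(419,102),.105)):
    print(n,np.round(ray(f,(270+uv[0]/4,150+uv[1]/4),z),4))
w=vision.grab_frame("wrist"); s=sense()
R=Ro.from_euler("xyz",s["tool_rot"],degrees=True).as_matrix(); T=np.array(w["T"])
print(np.round(R.T@T[:3,:3],3),np.round(R.T@(T[:3,3]-s["ee_pos"]),4),w["intrinsics"])
E
```

```text
dial [ 0.5547 -0.0734  0.09  ]
ptip [ 0.5159 -0.1065  0.098 ]
mark [ 0.4961 -0.0636  0.093 ]
post [ 0.49   -0.1646  0.129 ]
tab [ 0.6289 -0.0273  0.0695]
fit [ 0.6967 -0.1225  0.105 ]
[[-0.001 -0.945 -0.326]
 [ 1.    -0.001 -0.   ]
 [-0.    -0.326  0.945]] [ 8.370e-02  1.000e-04 -1.419e-01] [[426.95152584   0.         321.63792712]
 [  0.         426.95152584 248.12992535]
 [  0.           0.           1.        ]]
```

```bash
python3 - <<'E'
from h import *
print(rel([.577,-.053,.25],-139.5))
E
```

```text
[ 0.0000e+00  1.0000e-04 -1.1697e+00 -5.3990e-01 -3.1480e-01 -1.8700e-02]
```

>>> jog_arm(
  increments=[
    [0,0,-1.17,-0.54,-0.315,-0.019,100],
    [0,0,-1.17,-0.54,-0.315,-0.019,100],
    [0,0,-1.17,-0.54,-0.315,-0.019,100],
    [0,0,-1.17,-0.54,-0.315,-0.019,100],
    [0,0,-1.17,-0.54,-0.315,-0.019,100],
    [0,0,-1.17,-0.54,-0.315,-0.019,100],
    [0,0,-1.17,-0.54,-0.315,-0.019,100],
    [0,0,-1.17,-0.54,-0.315,-0.019,100],
  ],
)

```text
t: 2.17
ee_pos: [0.3963, 0.2243, 0.2405]
tool_rot: [180.0, 0.0, -156.0]
force: [0.7, -0.1, 0.3]
finger_gap: 0.0853
gripper_force: 0.0
```

```bash
python3 - <<'E'
from h import *
s=sense();print(s["t"],s["ee_pos"],s["tool_rot"],s["qpos"])
print(rel([.577,-.053,.25],-139.5))
E
```

```text
2.1667 [0.39629996 0.22427825 0.24051717] [ 1.79996216e+02  3.74701241e-02 -1.55974332e+02] [ 2.95067255e+01 -3.47083050e-01 -9.19423946e+00  8.11151834e+01
  1.87268541e-04  5.48105579e+00]
[-0.      0.0007 -0.2875 -0.0522 -0.3268 -0.0095]
```

>>> jog_arm(
  increments=[
    [0,0,-0.288,-0.052,-0.327,-0.01,100],
    [0,0,-0.288,-0.052,-0.327,-0.01,100],
    [0,0,-0.288,-0.052,-0.327,-0.01,100],
    [0,0,-0.288,-0.052,-0.327,-0.01,100],
    [0,0,-0.288,-0.052,-0.327,-0.01,100],
    [0,0,-0.288,-0.052,-0.327,-0.01,100],
    [0,0,-0.288,-0.052,-0.327,-0.01,100],
    [0,0,-0.288,-0.052,-0.327,-0.01,100],
  ],
)

```text
t: 2.83
ee_pos: [0.5701, -0.0461, 0.2501]
tool_rot: [-180.0, 0.0, -139.8]
force: [1.0, 0.5, 0.8]
finger_gap: 0.0852
gripper_force: 0.0
```

```bash
python3 - <<'E'
from h import *
s=sense();print(s["t"],s["ee_pos"],s["tool_rot"],s["qpos"],s["joint_vel"])
f=vision.grab_frame("wrist"); save(f,"w1.png"); np.savez("w1.npz",K=f["intrinsics"],T=f["T"])
for n in ("knob_grip","pointer_tip","marker_tip","dial_centre","lever_post","tab"):
    for r in finder.find_in(f,n)[:2]: print(n,np.round(r["at"],1),round(r["confidence"],2),np.round(ray(f,r["at"],Z[n]),4))
E
```

```text
2.8333 [ 0.57006025 -0.04614217  0.25010783] [-1.79986002e+02  2.06231672e-02 -1.39799108e+02] [-4.62996465e+00  1.24446714e+01  6.35754229e+00  8.38883762e+01
  4.61233657e-03 -4.48308530e+01] [-41.09973456  32.87481433  42.26248515   9.14269988   0.26523294
 -41.06768241]
knob_grip [305.7 186.4] 0.8 [ 0.5525 -0.0749  0.12  ]
pointer_tip [304.3 183.4] 0.88 [ 0.5553 -0.0749  0.098 ]
marker_tip [373.2 125.6] 0.75 [ 0.4961 -0.0644  0.098 ]
dial_centre [307.7 171.3] 0.84 [ 0.5485 -0.0778  0.09  ]
dial_centre [142.  278.6] 0.29 [ 0.6937 -0.1227  0.09  ]
lever_post [267.2  36.8] 0.66 [ 0.4997 -0.1483  0.112 ]
tab [289.3 280.4] 0.54 [ 0.6298 -0.031   0.0695]
```

View pics/w1.png

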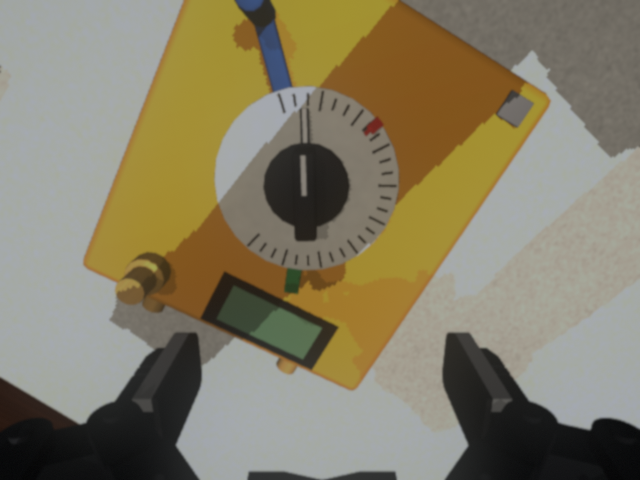

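```bash
cat > ang.py <<'E'
from h import *
def circ(f,pts,z=.09):
    P=np.array([ray(f,p,z)[:2] for p in pts])
    A=np.c_[2*P,np.ones(len(P))];s=np.linalg.lstsq(A,(P**2).sum(1),rcond=None)[0]
    return s[:2],np.sqrt(s[2]+s[:2]@s[:2])
def bear(f,c,uv,z):
    d=ray(f,uv,z)[:2]-c; return round(np.degrees(np.arctan2(d[1],d[0])),1),round(np.hypot(*d),4)
E
python3 - <<'E'
from ang import *
w=np.load("w1.npz");f=dict(intrinsics=w["K"],T=w["T"])
c,r=circ(f,[(215,178),(399,180),(300,86),(312,270)]);print(c,r)
print("ptip",bear(f,c,(305,109),.098),"bar line",bear(f,c,(303,157),.136),bear(f,c,(304,195),.136),"mark",bear(f,c,(373,126),.093),"post",bear(f,c,(248,2),.129),"tab",bear(f,c,(292,280),.0695))
print(ray(f,(303,157),.136)-ray(f,(304,195),.136), ray(f,(305,109),.098)-ray(f,(308,143),.098))
b=bear(f,c,(305,109),.098)[0]
print(rel([*c,.18],b), rel([*c,.108],b), sense()["ee_pos"],sense()["tool_rot"],sense()["t"])
im=cv2.imread("pics/w1.png")[60:300,190:430];cv2.imwrite("pics/c2.png",cv2.resize(im,None,fx=2.5,fy=2.5,interpolation=cv2.INTER_CUBIC))
E
```

```text
[ 0.55596263 -0.07220539] 0.06546665976710263
ptip (np.float64(-139.3), np.float64(0.0512)) bar line (np.float64(-138.5), np.float64(0.0249)) (np.float64(-131.6), np.float64(0.0021)) mark (np.float64(171.9), np.float64(0.0603)) post (np.float64(-124.4), np.float64(0.111)) tab (np.float64(30.6), np.float64(0.0838))
[-0.01721399 -0.01490309  0.        ] [-0.01546447 -0.01532928  0.        ]
[ 0.0002  0.0001 -0.0073  0.0286 -0.0138  0.0701] [ 2.000e-04  1.000e-04 -7.300e-03  2.860e-02 -1.380e-02  1.421e-01] [ 0.56885933 -0.04319696  0.25009988] [ 1.79988975e+02  7.15668062e-03 -1.39719143e+02] 3.1833
```

View pics/c2.png

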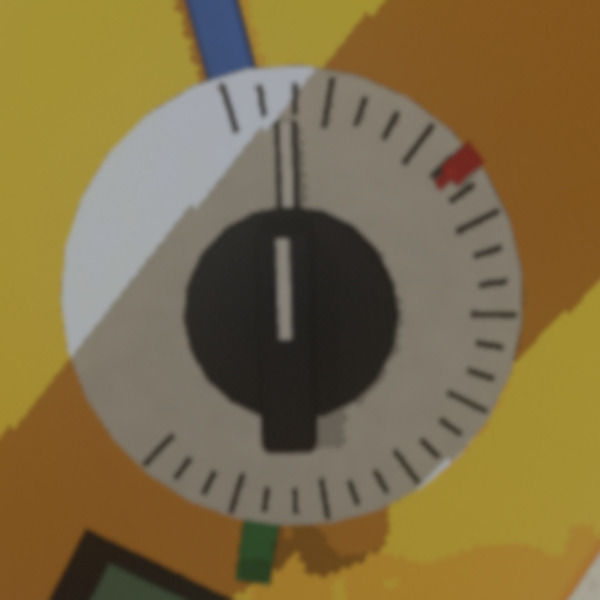

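>>> jog_arm(
  increments=[
    [0,0,0,0.0285,-0.014,0.03,50],
    [0,0,0,0.0285,-0.014,0.06,50],
    [0,0,0,0.0285,-0.014,0.09,50],
    [0,0,0,0.0285,-0.014,0.115,50],
    [0,0,0,0.0285,-0.014,0.13,50],
    [0,0,0,0.0285,-0.014,0.141,50],
    [0,0,0,0.0285,-0.014,0.141,50],
    [0,0,0,0.0285,-0.014,0.141,50],
  ],
)

```text
t: 3.85
ee_pos: [0.5565, -0.0723, 0.1095]
tool_rot: [-180.0, 0.0, -139.7]
force: [-0.1, -0.0, 0.1]
finger_gap: 0.0425
gripper_force: 0.0
```

>>> jog_arm(
  increments=[
    [0,0,0,0,0,0,30],
    [0,0,0,0,0,0,20],
    [0,0,0,0,0,0,8],
    [0,0,0,0,0,0,8],
    [0,0,0,0,0,0,8],
    [0,0,0,0,0,0,8],
  ],
  force=25,
)

```text
t: 4.35
ee_pos: [0.5567, -0.0719, 0.1107]
tool_rot: [179.9, 0.2, -139.7]
force: [-3.4, 4.7, 5.1]
finger_gap: 0.0135
gripper_force: 27.0
```

```bash
python3 - <<'E'
from ang import *
s=sense();print(s)
f=vision.grab_frame("wrist"); save(f,"w2.png"); np.savez("w2.npz",K=f["intrinsics"],T=f["T"])
E
```

```text
{'t': 4.35, 'qpos': array([ -7.44279254,  12.54628176, -11.07468107,  66.31396595,
         0.15172278, -47.70101225]), 'joint_vel': array([ 0.09269053,  0.08024762, -0.08519449, -0.02900726,  0.09748849,
       -0.02849794]), 'tau': array([-2.60483712e+00, -4.53616440e+01,  3.39574242e+01, -1.80571429e+00,
       -1.26171134e+00, -1.71062455e-02]), 'ee_pos': array([ 0.55673782, -0.07194133,  0.11067504]), 'tool_rot': array([ 1.79946020e+02,  1.56013567e-01, -1.39741768e+02]), 'force': array([-3.41652913,  4.67421637,  5.11731192]), 'wrist_torque': array([ 0.98768812,  0.66098115, -0.03074828]), 'gripper_force': 27.010307013988495, 'finger_gap': 0.013524387600763431}
```

View pics/w2.png

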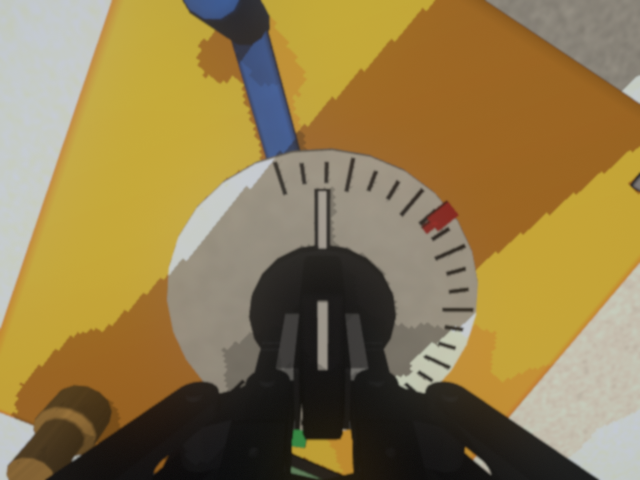

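```bash
python3 - <<'E'
from ang import *
w=np.load("w2.npz");f=dict(intrinsics=w["K"],T=w["T"])
c,r=circ(f,[(167,285),(477,285),(322,150),(220,182),(430,182),(180,235)]);print(c,r)
for cc in (c,np.array([.5562,-.0722])):
  print("ptip",bear(f,cc,(322,189),.0985),"mark in",bear(f,cc,(425,226),.093),"out",bear(f,cc,(454,209),.093),"mid",bear(f,cc,(439.5,217.5),.093))
E
```

```text
[ 0.55470662 -0.0732752 ] 0.06503723090500557
ptip (np.float64(-139.3), np.float64(0.0511)) mark in (np.float64(172.1), np.float64(0.0531)) out (np.float64(170.3), np.float64(0.0655)) mid (np.float64(171.1), np.float64(0.0594))
ptip (np.float64(-139.5), np.float64(0.0529)) mark in (np.float64(173.4), np.float64(0.0545)) out (np.float64(171.5), np.float64(0.0668)) mid (np.float64(172.3), np.float64(0.0607))
```

>>> jog_arm(
  increments=[
    [0,0,0.1,0,0,0,8],
    [0,0,0.22,0,0,0,8],
    [0,0,0.34,0,0,0,8],
    [0,0,0.46,0,0,0,8],
    [0,0,0.58,0,0,0,8],
    [0,0,0.7,0,0,0,8],
    [0,0,0.79,0,0,0,8],
    [0,0,0.83,0,0,0,8],
  ],
)

```text
t: 5.07
ee_pos: [0.5569, -0.0727, 0.1107]
tool_rot: [179.9, 0.1, 172.5]
force: [-3.5, 2.0, 5.4]
finger_gap: 0.0136
gripper_force: 26.9
```

>>> jog_arm(
  increments=[
    [0,0,0,0,0,0,8],
    [0,0,0,0,0,0,8],
    [0,0,0,0,0,0,8],
  ],
)

```text
t: 5.32
ee_pos: [0.5569, -0.0726, 0.1107]
tool_rot: [179.9, 0.1, 172.7]
force: [-3.0, 1.9, 5.5]
finger_gap: 0.0133
gripper_force: 26.9
```

```bash
python3 - <<'E'
from ang import *
s=sense();print(s)
f=vision.grab_frame("wrist"); save(f,"w3.png",(140,130,360,260),2); np.savez("w3.npz",K=f["intrinsics"],T=f["T"])
E
```

```text
{'t': 5.3167, 'qpos': array([ -7.4672618 ,  12.553463  , -11.06653091,  66.29035991,
         0.06662718,  -0.13539916]), 'joint_vel': array([-0.05375306, -0.05921544, -0.01230961,  0.02720844,  0.05455306,
        0.03293392]), 'tau': array([ -1.22629981, -45.72503328,  33.72899294,  -1.42591987,
        -0.55746943,  -0.11938618]), 'ee_pos': array([ 0.55690475, -0.07264764,  0.11066754]), 'tool_rot': array([1.79933585e+02, 8.98033851e-02, 1.72668137e+02]), 'force': array([-2.96738918,  1.90215996,  5.53279063]), 'wrist_torque': array([ 0.43166439,  0.6060128 , -0.0729213 ]), 'gripper_force': 26.859438121318817, 'finger_gap': 0.013346898720193599}
```

View pics/w3.png

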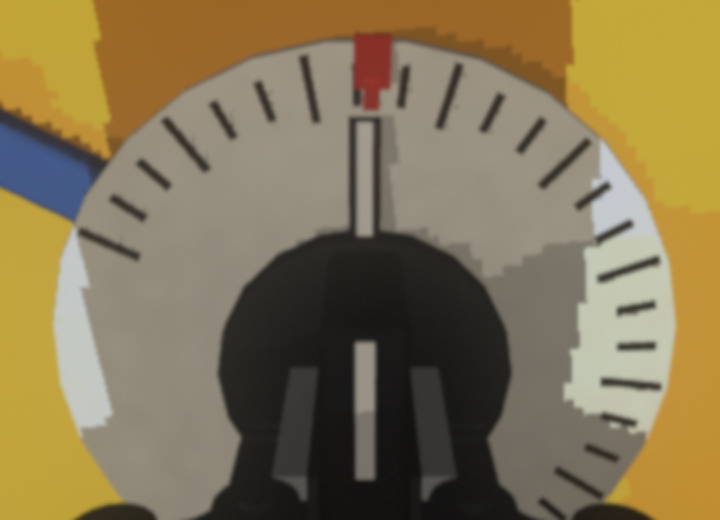

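>>> jog_arm(
  increments=[
    [0,0,0.015,0,0,0,8],
    [0,0,0.028,0,0,0,8],
    [0,0,0.028,0,0,0,8],
    [0,0,0.028,0,0,0,8],
    [0,0,0.028,0,0,0,8],
    [0,0,0.028,0,0,0,8],
    [0,0,0.028,0,0,0,8],
    [0,0,0.028,0,0,0,8],
  ],
)

```text
t: 6.03
ee_pos: [0.5569, -0.0727, 0.1107]
tool_rot: [179.9, 0.1, 171.1]
force: [-3.3, 2.9, 5.2]
finger_gap: 0.0136
gripper_force: 26.9
```

>>> jog_arm(
  increments=[
    [0,0,0,0,0,0,20],
    [0,0,0,0,0,0,40],
    [0,0,0,0,0,0,50],
    [0,0,0,0,0,0,50],
    [0,0,0,0,0,0,50],
  ],
)

```text
t: 6.45
ee_pos: [0.5567, -0.0732, 0.1089]
tool_rot: [-180.0, 0.0, 171.1]
force: [0.1, -0.5, -0.2]
finger_gap: 0.0429
gripper_force: 0.0
```

```bash
python3 - <<'E'
from ang import *
s=sense();print(s["t"],s["ee_pos"],s["tool_rot"],s["force"])
f=vision.grab_frame("wrist"); save(f,"w4.png",(140,130,360,260),2); np.savez("w4.npz",K=f["intrinsics"],T=f["T"])
t=vision.grab_frame("top");np.savez("t4.npz",K=t["intrinsics"],T=t["T"],im=t["pixels"])
E
```

```text
6.45 [ 0.55671136 -0.07324337  0.10894665] [-1.79996975e+02  8.81725886e-03  1.71052641e+02] [ 0.14941224 -0.51413469 -0.2031875 ]
```

View pics/w4.png

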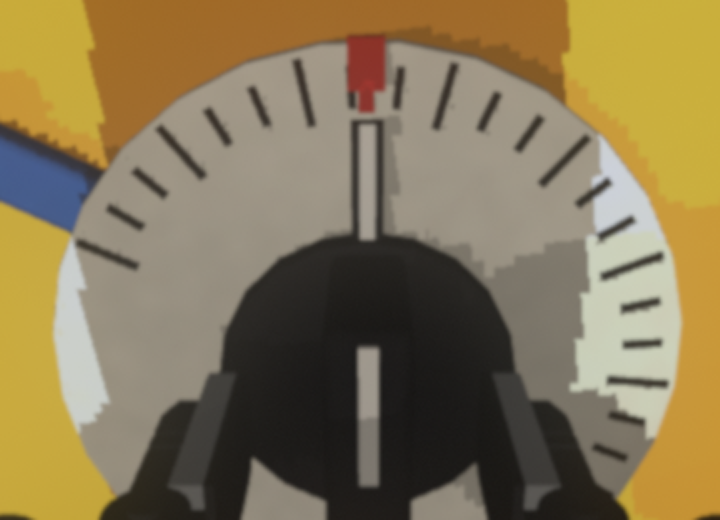

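```bash
python3 - <<'E'
from ang import *
c=np.array([.5555,-.0728]);b=np.radians(-124.4);p=c+.115*np.r_[np.cos(b),np.sin(b)]
print(p,rel([*p,.19],-124.4))
E
```

```text
[ 0.49052879 -0.16768805] [-0.0000e+00 -1.0000e-04 -1.1265e+00  5.0600e-02 -1.0360e-01 -8.1100e-02]
```

>>> jog_arm(
  increments=[
    [0,0,0,0,0,-0.03,50],
    [0,0,0,0,0,-0.065,50],
    [0,0,-0.12,0.005,-0.01,-0.081,50],
    [0,0,-1.127,0.0506,-0.1036,-0.081,50],
    [0,0,-1.127,0.0506,-0.1036,-0.081,50],
    [0,0,-1.127,0.0506,-0.1036,-0.081,50],
    [0,0,-1.127,0.0506,-0.1036,-0.081,50],
    [0,0,-1.127,0.0506,-0.1036,-0.081,50],
  ],
)

```text
t: 7.22
ee_pos: [0.4896, -0.169, 0.1902]
tool_rot: [-180.0, 0.0, -147.0]
force: [0.3, -0.5, -0.2]
finger_gap: 0.0427
gripper_force: 0.0
```

```bash
python3 - <<'E'
from ang import *
c=np.array([.5555,-.0728]);b=np.radians(-124.4);p=c+.115*np.r_[np.cos(b),np.sin(b)]
print(p,rel([*p,.19],-124.4),sense()["joint_vel"])
E
```

```text
[ 0.49052879 -0.16768805] [-4.000e-04  1.000e-04 -3.947e-01 -1.500e-03  6.000e-04  2.000e-04] [  1.49159299   0.61603531   0.49389407  -0.13340909   0.24202154
 -84.83562565]
```

>>> jog_arm(
  increments=[
    [0,0,-0.12,0,0,0,50],
    [0,0,-0.24,0,0,0,50],
    [0,0,-0.36,0,0,0,50],
    [0,0,-0.36,0,0,0,50],
    [0,0,-0.36,0,0,0,50],
  ],
)

```text
t: 7.63
ee_pos: [0.4905, -0.1676, 0.1899]
tool_rot: [180.0, -0.0, -126.8]
force: [-0.2, -0.4, 0.1]
finger_gap: 0.0424
gripper_force: 0.0
```

```bash
python3 - <<'E'
from ang import *
s=sense();print(s["ee_pos"],s["tool_rot"])
f=vision.grab_frame("wrist")
h=cv2.cvtColor(f["pixels"],cv2.COLOR_RGB2HSV)
m=cv2.inRange(h,(100,90,40),(125,255,255))
n,l,st,ce=cv2.connectedComponentsWithStats(m)
for i in range(1,n):
    if st[i,4]>100: print(st[i],ce[i])
for r in finder.find_in(f,"lever_post")[:2]: print(r, ray(f,r["at"],.112))
save(f,"w5.png",(120,60,400,400),1.5); np.savez("w5.npz",K=f["intrinsics"],T=f["T"])
c=np.array([.5555,-.0728]);b=np.radians(-124.4);p=c+.115*np.r_[np.cos(b),np.sin(b)]
print(proj(f,[*p,.129]),proj(f,[*p,.112]))
E
```

```text
[ 0.4905034  -0.16763761  0.18990281] [ 1.79999748e+02 -2.69159691e-03 -1.26766017e+02]
[311 260  28  50 875] [325.36914286 281.20228571]
{'at': [326.2, 268.2], 'confidence': 0.58} [ 0.49093636 -0.16347258  0.112     ]
[322.24877433 273.89162248] [322.2293712  262.08321896]
```

View pics/w5.png

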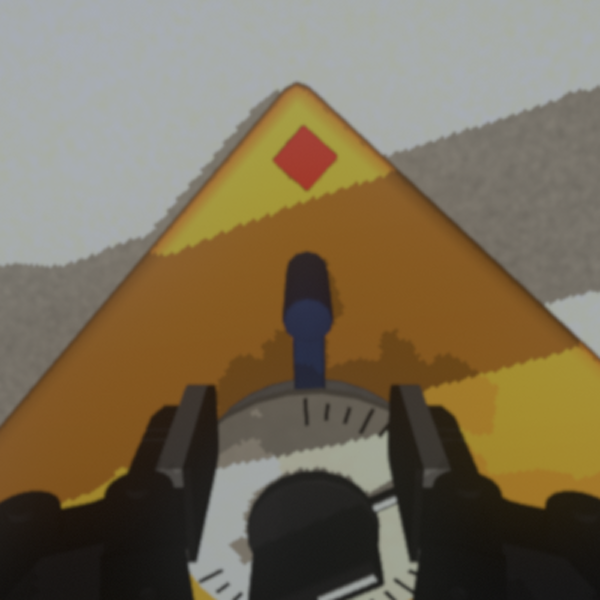

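>>> jog_arm(
  increments=[
    [0,0,0,0,0.0015,0.025,50],
    [0,0,0,0,0.0015,0.05,50],
    [0,0,0,0,0.0015,0.075,50],
    [0,0,0,0,0.0015,0.093,50],
    [0,0,0,0,0.0015,0.093,50],
    [0,0,0,0,0.0015,0.093,50],
  ],
)

```text
t: 8.23
ee_pos: [0.4887, -0.1665, 0.0965]
tool_rot: [179.9, -0.0, -126.6]
force: [0.2, -0.3, 0.9]
finger_gap: 0.0431
gripper_force: 0.0
```

>>> jog_arm(
  increments=[
    [0,0,0,0,0,0,30],
    [0,0,0,0,0,0,22],
    [0,0,0,0,0,0,12],
    [0,0,0,0,0,0,12],
    [0,0,0,0,0,0,12],
    [0,0,0,0,0,0,12],
  ],
  force=25,
)

```text
t: 8.73
ee_pos: [0.4903, -0.1671, 0.0985]
tool_rot: [-179.8, 0.0, -126.6]
force: [-0.5, -0.1, 7.2]
finger_gap: 0.017
gripper_force: 25.9
```

```bash
cat > arc.py <<'E'
from ang import *
import sys
# rows for an arc about c from the present pose: angles (rad, CW) given
c=np.array([.5555,-.0728])
s=sense();p=np.array(s["ee_pos"]);yaw=s["tool_rot"][2]
d=p[:2]-c;b=np.arctan2(d[1],d[0]);r=np.hypot(*d)
t=np.r_[np.sin(b),-np.cos(b)]  # clockwise tangent
print("t",s["t"],"bearing",np.degrees(b),"r",r,"yaw",yaw,"Ft",np.dot(s["force"][:2],t),"Fr",np.dot(s["force"][:2],d/r),"Fz",s["force"][2],"gap",s["finger_gap"])
if len(sys.argv)>1:
    for a in map(float,sys.argv[1:]):
        q=c+.115*np.r_[np.cos(b-a),np.sin(b-a)]
        print([float(round(x,4)) for x in rel([*q,p[2]],yaw-np.degrees(a))])
E
python3 arc.py .1 .2 .3 .4 .5 .6 .7
```

```text
t 8.7333 bearing -124.65826460124966 r 0.11464796932500909 yaw -126.5850881244162 Ft 0.3498058962019129 Fr 0.3484980025928819 Fz 7.15809914678697 gap 0.01696777542884608
[-0.0028, 0.001, 0.1, 0.0002, 0.0115, -0.0]
[-0.0027, 0.0011, 0.2, -0.0012, 0.0229, -0.0001]
[-0.0027, 0.0013, 0.3, -0.0036, 0.0341, -0.0001]
[-0.0026, 0.0014, 0.4, -0.0072, 0.0451, -0.0001]
[-0.0025, 0.0015, 0.5, -0.0119, 0.0556, -0.0001]
[-0.0025, 0.0017, 0.6, -0.0175, 0.0656, -0.0002]
[-0.0024, 0.0018, 0.7, -0.0242, 0.0749, -0.0002]
```

>>> jog_arm(
  increments=[
    [0,0,0.1,0.0002,0.0115,0,12],
    [0,0,0.2,-0.0012,0.0229,0,12],
    [0,0,0.3,-0.0036,0.0341,0,12],
    [0,0,0.4,-0.0072,0.0451,0,12],
    [0,0,0.5,-0.0119,0.0556,0,12],
    [0,0,0.56,-0.0155,0.0615,0,12],
    [0,0,0.56,-0.0155,0.0615,0,12],
    [0,0,0.56,-0.0155,0.0615,0,12],
  ],
)

```text
t: 9.4
ee_pos: [0.4499, -0.1175, 0.0985]
tool_rot: [-179.9, 0.1, -158.6]
force: [-1.7, 0.6, 6.5]
finger_gap: 0.0171
gripper_force: 25.9
```

```bash
python3 arc.py .03 .06 .09 .12 .15 .18 .21 .24
```

```text
t 9.4 bearing -157.04484207421743 r 0.11465642108628916 yaw -158.64548715642312 Ft 1.259598525890735 Fr 1.3317216098714117 Fz 6.472318450140213 gap 0.01713289475185497
[-0.0018, 0.0024, 0.03, 0.0004, 0.0034, -0.0]
[-0.0017, 0.0024, 0.06, 0.0003, 0.0069, -0.0]
[-0.0017, 0.0024, 0.09, 0.0002, 0.0103, -0.0]
[-0.0017, 0.0024, 0.12, -0.0001, 0.0138, -0.0]
[-0.0016, 0.0025, 0.15, -0.0005, 0.0172, -0.0]
[-0.0016, 0.0025, 0.18, -0.0009, 0.0206, -0.0]
[-0.0015, 0.0025, 0.21, -0.0015, 0.024, -0.0]
[-0.0015, 0.0025, 0.24, -0.0022, 0.0274, -0.0]
```

>>> jog_arm(
  increments=[
    [0,0,0.03,0.0004,0.0034,0,12],
    [0,0,0.06,0.0003,0.0069,0,12],
    [0,0,0.06,0.0003,0.0069,0,12],
    [0,0,0.06,0.0003,0.0069,0,12],
  ],
)

```text
t: 9.73
ee_pos: [0.4475, -0.1113, 0.0985]
tool_rot: [-179.9, 0.2, -162.1]
force: [0.0, 0.1, 7.0]
finger_gap: 0.0169
gripper_force: 25.9
```

>>> jog_arm(
  increments=[
    [0,0,0.03,0.0,0.0034,0,12],
    [0,0,0.06,-0.0002,0.0069,0,12],
    [0,0,0.06,-0.0002,0.0069,0,12],
    [0,0,0.06,-0.0002,0.0069,0,12],
  ],
)

```text
t: 10.07
ee_pos: [0.4454, -0.1047, 0.0985]
tool_rot: [-179.9, 0.1, -165.5]
force: [-1.2, -0.2, 7.1]
finger_gap: 0.0167
gripper_force: 25.9
```

```bash
python3 arc.py .05
```

```text
t 10.0667 bearing -163.82420253027374 r 0.11465415985864094 yaw -165.53445113051308 Ft 0.10770810083934579 Fr 1.196896497199261 Fz 7.1277805102772405 gap 0.016674916074775316
[-0.0012, 0.0026, 0.05, 0.0004, 0.0057, -0.0]
```

Still loose; continue in 0.06 rad steps, watching the tangential force (about world y now).

>>> jog_arm(
  increments=[
    [0,0,0.03,0.0002,0.0034,0,12],
    [0,0,0.06,0.0001,0.0069,0,12],
    [0,0,0.06,0.0001,0.0069,0,12],
    [0,0,0.06,0.0001,0.0069,0,12],
  ],
)

```text
t: 10.4
ee_pos: [0.4436, -0.0981, 0.0984]
tool_rot: [-179.9, 0.2, -169.0]
force: [-0.6, 1.1, 7.6]
finger_gap: 0.0176
gripper_force: 25.9
```

>>> jog_arm(
  increments=[
    [0,0,0.03,0.0,0.0034,0,12],
    [0,0,0.06,-0.0002,0.0069,0,12],
    [0,0,0.06,-0.0002,0.0069,0,12],
    [0,0,0.06,-0.0002,0.0069,0,12],
  ],
)

```text
t: 10.73
ee_pos: [0.4423, -0.0913, 0.0985]
tool_rot: [-180.0, 0.1, -172.4]
force: [-1.0, -0.4, 7.9]
finger_gap: 0.0172
gripper_force: 26.0
```

```bash
python3 arc.py .05
```

```text
t 10.7333 bearing -170.74210478478918 r 0.11469635210687029 yaw -172.41019871203824 Ft -0.21259308289650336 Fr 1.0029094565121288 Fz 7.948062571347937 gap 0.017231578961532868
[-0.0008, 0.0025, 0.05, 0.0003, 0.0057, -0.0]
```

>>> jog_arm(
  increments=[
    [0,0,0.03,0.0002,0.0034,0,12],
    [0,0,0.06,0.0001,0.0069,0,12],
    [0,0,0.06,0.0001,0.0069,0,12],
    [0,0,0.06,0.0001,0.0069,0,12],
  ],
)

```text
t: 11.07
ee_pos: [0.4415, -0.0855, 0.0985]
tool_rot: [-179.8, 0.1, -175.9]
force: [-1.1, -4.3, 6.8]
finger_gap: 0.0174
gripper_force: 25.9
```

>>> jog_arm(
  increments=[
    [0,0,0.03,0.0,0.0034,0,12],
    [0,0,0.06,-0.0002,0.0069,0,12],
    [0,0,0.06,-0.0002,0.0069,0,12],
    [0,0,0.06,-0.0002,0.0069,0,12],
  ],
)

```text
t: 11.4
ee_pos: [0.4409, -0.0787, 0.0985]
tool_rot: [-179.8, 0.1, -179.3]
force: [-3.3, -4.5, 7.4]
finger_gap: 0.0173
gripper_force: 26.0
```

```bash
python3 arc.py .05
```

```text
t 11.4 bearing -177.06600618325814 r 0.11473541627259524 yaw -179.3120867208634 Ft -4.312176176979561 Fr 3.5140282072309574 Fz 7.4231598459250625 gap 0.017290024918380085
[-0.0033, 0.0023, 0.05, 0.0003, 0.0057, -0.0]
```

```bash
cat > tab.py <<'E'
from ang import *
def green(im):
    h=cv2.cvtColor(im,cv2.COLOR_RGB2HSV);m=cv2.inRange(h,(52,110,40),(80,255,255))
    n,l,st,ce=cv2.connectedComponentsWithStats(m);return [(st[i].tolist(),ce[i].round(2)) for i in range(1,n) if st[i,4]>15]
c=np.array([.5555,-.0728])
for cam in("top","scene"):
    f=vision.grab_frame(cam)
    for nm,im in(("old",cv2.imread(f"pics/{cam}.png")[...,::-1]),("new",f["pixels"])):
        for st,ce in green(im):
            p=ray(f,ce,.0695)
            if np.hypot(*(p[:2]-c))<.13: print(cam,nm,st,ce,p.round(4),bear(f,c,ce,.0695))
    save(f,f"{cam}_b.png")
E
python3 tab.py
```

```text
top old [331, 202, 8, 10, 42] [335.   206.14] [ 0.6273 -0.0286  0.0695] (np.float64(31.6), np.float64(0.0844))
top new [334, 201, 7, 10, 38] [337.42 205.05] [ 0.6302 -0.0345  0.0695] (np.float64(27.2), np.float64(0.0839))
scene old [273, 255, 8, 8, 38] [276.18 258.32] [ 0.6264 -0.0293  0.0695] (np.float64(31.5), np.float64(0.0832))
scene new [269, 254, 9, 9, 42] [272.98 258.02] [ 0.6305 -0.0348  0.0695] (np.float64(26.9), np.float64(0.084))
```

>>> jog_arm(
  increments=[
    [0,0,0.02,0,0.0025,0,12],
    [0,0,0.045,-0.0001,0.0052,0,12],
    [0,0,0.045,-0.0001,0.0052,0,12],
    [0,0,0.045,-0.0001,0.0052,0,12],
    [0,0,0.045,-0.0001,0.0052,0,12],
  ],
)

```text
t: 11.92
ee_pos: [0.4408, -0.0735, 0.0984]
tool_rot: [-179.8, 0.1, 178.1]
force: [-3.1, -4.8, 7.4]
finger_gap: 0.0173
gripper_force: 26.1
```

```bash
python3 arc.py; python3 tab.py
```

```text
t 11.9167 bearing -179.6367172312414 r 0.11474797000467292 yaw 178.1068721045257 Ft -4.749486707645843 Fr 3.1533711251188516 Fz 7.35366204058041 gap 0.01733079225915712
top old [331, 202, 8, 10, 42] [335.   206.14] [ 0.6273 -0.0286  0.0695] (np.float64(31.6), np.float64(0.0844))
top new [336, 200, 7, 10, 42] [338.88 204.36] [ 0.632  -0.038   0.0695] (np.float64(24.5), np.float64(0.084))
scene old [273, 255, 8, 8, 38] [276.18 258.32] [ 0.6264 -0.0293  0.0695] (np.float64(31.5), np.float64(0.0832))
scene new [268, 254, 9, 8, 40] [271.7  257.35] [ 0.6309 -0.0385  0.0695] (np.float64(24.5), np.float64(0.0828))
```

>>> jog_arm(
  increments=[
    [0,0,0,0,0,0,25],
    [0,0,0,0,0,0,50],
    [0,0,0,0,0,0,50],
    [0,0,0,0,0,0,50],
  ],
)

```text
t: 12.35
ee_pos: [0.4401, -0.0721, 0.0968]
tool_rot: [180.0, -0.0, 178.1]
force: [0.8, -0.2, 1.1]
finger_gap: 0.0425
gripper_force: 0.0
```

>>> jog_arm(
  increments=[
    [0,0,0,0,0,-0.03,50],
    [0,0,0,0,0,-0.06,50],
    [0,0,0,0.01,0,-0.1,50],
    [0,0,0,0.01,0,-0.13,50],
    [0,0,0,0.01,0,-0.15,50],
    [0,0,0,0.01,0,-0.15,50],
    [0,0,0,0.01,0,-0.15,50],
  ],
)

```text
t: 12.93
ee_pos: [0.4309, -0.072, 0.2477]
tool_rot: [-180.0, 0.1, 178.1]
force: [0.4, 0.2, -0.7]
finger_gap: 0.0429
gripper_force: 0.0
```

```bash
python3 tab.py; python3 - <<'E'
from ang import *
f=vision.grab_frame("wrist");uv=proj(f,[.5555,-.0728,.09]);print(uv)
save(f,"w6.png",(170,200,300,280),2)
E
```

```text
top old [331, 202, 8, 10, 42] [335.   206.14] [ 0.6273 -0.0286  0.0695] (np.float64(31.6), np.float64(0.0844))
top new [336, 200, 7, 10, 42] [338.88 204.36] [ 0.632  -0.038   0.0695] (np.float64(24.5), np.float64(0.084))
scene old [273, 255, 8, 8, 38] [276.18 258.32] [ 0.6264 -0.0293  0.0695] (np.float64(31.5), np.float64(0.0832))
scene new [267, 254, 10, 8, 41] [271.49 257.44] [ 0.6314 -0.0386  0.0695] (np.float64(24.3), np.float64(0.0832))
[325.59162823 371.72547815]
```

View pics/w6.png

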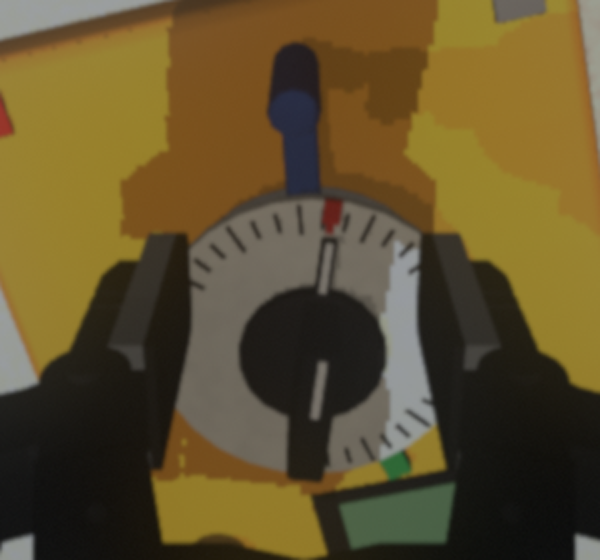

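```bash
python3 -c "
from plant import ticket
print(ticket.hand_in())"
```

```text
the job is handed in; nothing more can be done
None
```

The job is handed in with no verdict returned: the pointer stands at the red marker (within about 0.5 mm by eye), the lock ring has bitten, the tab has moved about 10 mm and the arm is clear; the marker lay only about 0.86 rad clockwise of the pointer's start, not the stated 1.8 to 3.1 rad, so I followed the images.

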